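# Mark a stud in the bench marking press

## Robot

A 7-joint arm with a two-finger parallel gripper is mounted at the origin on the work surface. World frame = base frame: x ahead of the robot, y to its left, z up, the work surface at z = 0. Lengths are in m, angles in rad, forces in N, time in s.
With the tool pointing down it reaches from about 0.425 to 0.875 m from the base axis. Payload 4.7 kg.
Tool frame: the origin (TCP) lies between the finger pads; the fingertips stand 25 mm ahead of it and the grasp point (between the pads) lies 6 mm ahead of it (bot.nose_length is the distance from the TCP to the fingertips, in m); z points along the fingers, y is the line along which they close (so a half turn about z gives the same grasp; the last joint's range is limited). The gripper opens to 85 mm and grips with 20 to 120 N. Pads are 22 mm wide; open, the fingers measure 114 mm over their backs; the gripper's body (76 mm by 85 mm) begins 54 mm behind the grasp point. The pads swing forward as they close: fully open they stand 13 mm farther back than shut.
Start: joints at [-1.184, 0.321, -0.07, 1.45, 0.023, 1.371, -0.057], TCP at [0.237, 0.605, 0.256] pointing down, gripper open.
Joint ranges: [-2.86, 2.86], [-0.3, 2.09], [-1.38, 1.24], [0.06, 2.45], [-1.56, 4.7], [0.09, 2.05], [-2.69, 2.69]. Speed limits (rad/s): [2.57, 2.57, 3.14, 3.14, 3.14, 3.14, 3.14].

## Interface

Orientations are given as a unit quaternion [w, x, y, z].
In Python, from workcell import bot, vision gives the robot as it stands. The module is installed in compiled form; this text tells all that it offers.
- The arm moves only by the tool servo_tool, never from a script. Its argument "motion" is a list of rows, each a list of 5 numbers: the closure, from 0 (fully open) to 1 (shut), then the shift along the tool's x, y, z in m, then the turn about the tool's z in rad. In form: [[jaw, x, y, z, turn], ...]. A call has 1 to 20 rows; each row is the pose to reach, as a shift and turn from the pose commanded when the call began, along the tool's axes at that moment; what a row does not reach only later rows make up. A row lasts 1/10 s, in which the tool goes at most 50 mm and 8.59 degrees, less where a joint would pass 70% of its speed; a pose out of reach is approached as far as the arm can. A call with a gripper value outside its range is refused whole. The fingers move at their own pace and stop on an object; "squeeze" is the grip in N (left out, the last holds). Time passes only in rows, so rows that repeat a pose let the fingers close. It gives the time, the measured TCP pose, the force, the opening and the grip force at its end, in the units of the state.
- bot.read_state(): the state, without advancing time (a new reading comes with each control period).
- vision.get_image(name): name is "side" or "top" or "wrist"; returns a dict with "frame" (480x640x3 uint8, red, green, blue), "depth" (480x640 float32, m along the optical axis (not along the pixel's ray), 0 where there is no reading), "K" (3x3 intrinsics, pixels), "D" ([k1, k2, p1, p2, k3] as OpenCV has them; the pictures are not rectified), "world_from_camera" (4x4, takes a point from camera to world coordinates). Camera axes: x right, y up, looking along -z (the intrinsics and any distortion apply to the point x, -y, -z); pixel columns grow to the right and rows downward; lengths in m; the calibration is good to about 2 mm. A picture is of the moment at which its call begins.
- bot.close_job(): hands the job in; it is judged then, once.
The state is a dict: "clock": time; "joint_pos": joint angles; "dq": joint speeds; "joint_efforts": joint torques, N m; "tool_pos": TCP position; "orientation": TCP orientation; "contact_force": force on the tool from outside, world axes, zero at the start; "ft_torque": the same for the moment, N m; "opening": opening from 0.0 (shut) to 1.0 (fully open); "gripper_force": force on a finger pad.
Only numpy, scipy, OpenCV 4.12 (cv2) and the standard library are available. Lean on these libraries where they do the work, as an engineer would, in place of code of your own. Each camera call takes 0.05 s, during which the arm holds its last target. There are 200 camera calls.

## Task

Take the brass stud with the small round head from the wooden rack, set it gently into the socket of the marking press's carriage until its head sits flush on the steel, and push the carriage all the way in under the ram. Then press the ram's knob down until it bottoms firmly on the stop nut, hold it firmly against that stop for a second without ever pushing harder than 25 N, and let the ram come all the way back up. Leave the stud seated under the ram, and leave the other studs, the tin and the brush alone.

Things in the scene. Friction and masses are not known exactly. Their poses are not given: they have to be found in the camera images.
- stud: brass stud to mark, 50 g: round head 26 mm across and 10 mm tall on a shank 14 mm across and 15 mm long, foot chamfered 2 mm. Origin: centre of the shank's foot, z up along it. Starts with its shank in any one of the rack's three holes, its head's underside lying on the rack's top (origin 9 mm above the bench)
- stud_wide: another brass stud, round head 38 mm in diameter, otherwise like the stud; stays in the rack
- stud_square: another brass stud, square head 26 x 26 mm, otherwise like the stud; stays in the rack
- rack: fixed wooden block 70 mm (its x) by 190 mm (its y), 24 mm tall, with three holes in a row along its y at -60, 0 and +60 mm, each holding a stud. Origin: centre of its underside
- press: marking press, fixed: base plate 15 mm thick, 140 mm wide (y), from -170 to +80 mm in its x; two guide rails along x (39 mm either side, tops 29 mm up); a bridge at x = +30 on uprights 56 mm either side, its top 100 mm up. Origin: on the bench, z up; the carriage goes in towards +x. The ram's vertical axis is at x = +30, y = 0
- carriage: steel carriage sliding only along the press's x, friction about 2 N, stays where left: block 60 x 60 mm, top 39.5 mm above the bench, with the socket; a tongue (top 27.5 mm up) reaches 95 mm from the socket to -x and bears the post. Origin: below the socket, under the block. Starts drawn out (origin at -55 to -45 mm in the press's x); fully in, at a hard end, it is at +30, below the ram
- socket (a point): centre of the mouth of the carriage's round socket, on the block's top: 15.5 mm in diameter, 16 mm deep, rim chamfered 2 mm. A seated stud's head lies on the block (stud origin 15 mm below this point)
- post_top (a point): centre of the top of the carriage's upright push post, black, 16 mm in diameter, 36 mm tall, 75 mm to the press's -x side of the socket; its top is 63.5 mm above the bench
- ram: sprung ram, vertical slide: shaft with a collar 34 mm across and a black flat-topped knob 42 mm across (flat 36). A sprung tip 14 mm across at its foot lands on a seated stud 15 mm into the stroke, then gives way. Its springs take 2 N at the top, 6 to 9 N at the bottom and lift it back when let go. Origin: on its axis, 112 mm above the bench when up, 22 mm below the collar's underside
- knob_top (a point): centre of the flat top of the ram's knob, 168 mm above the bench when the ram is up; it comes down with the ram
- stop_nut: fluted brass stop nut round the ram's shaft on the bridge, 34 mm across, 12 mm tall; origin at its underside. Its height differs from time to time (underside 100 to 106 mm up), so the stroke until the collar hits the nut's top is 16 to 22 mm, found by feel where the force rises suddenly. More than 25 N on the knob spoils its setting; a firm hold is 15 to 20 N on the knob
- compound_tin: bystander: low round tin of polishing compound, 72 mm in diameter, 26 mm tall
- brush: bystander: a hand brush 160 mm long lying on the bench
Mind the look-alikes: they are no part of the job. Leave any pink or white look-alike of the stud alone.

How it is judged:
By the outcome, as a careful person would: the job done as asked, in the order asked, and still so for the second after the job is handed in, with the robot touching nothing.
It also fails if it takes over 72 s, if anything falls off the work surface, if the arm or the gripper's body presses on something with over 40 N, if the wrist force passes 120 N, or if a joint passes its speed limit or range.

## Working session

There is one attempt and no reset: what is moved stays moved. The work goes in short steps, Python scripts to look and compute and a tool call to move; the robot and the scene stay as the last step left them, time stands still between calls to the robot, and variables do not carry over. Pictures are saved under pics/ and viewed, at most 10 in all, crops included, and the job is handed in when it is done.

Besides the shell and the picture viewer there is one more tool, called after "Call:" as name(argument=value, ...) on one line, values as JSON. servo_tool: Moves the arm, as the interface text tells. Its arguments: {"type":"object","properties":{"motion":{"type":"array","items":{"type":"array","items":{"type":"number"}}},"squeeze":{"type":"number"}},"required":["motion"]}

```bash
mkdir -p pics && cat > h.py <<'E'
import numpy as np, cv2
from workcell import bot, vision
def grab(n,f=None):
    d=vision.get_image(n); np.savez('last_%s.npz'%n,**d)
    if f: cv2.imwrite('pics/'+f,d['frame'][:,:,::-1])
    return d
def load(n): return dict(np.load('last_%s.npz'%n))
def ray(d,u,v):
    p=cv2.undistortPoints(np.array([[[u,v]]],float),d['K'],d['D'])[0,0]
    return np.array([p[0],-p[1],-1.])
def at_z(d,u,v,z):
    T=d['world_from_camera']; r=T[:3,:3]@ray(d,u,v); o=T[:3,3]
    return o+r*(z-o[2])/r[2]
def at_depth(d,u,v):
    T=d['world_from_camera']; z=float(d['depth'][int(round(v)),int(round(u))])
    return T[:3,:3]@(ray(d,u,v)*z)+T[:3,3]
def proj(d,P):
    T=d['world_from_camera']; c=T[:3,:3].T@(np.array(P)-T[:3,3])
    return cv2.projectPoints(np.array([[c[0],-c[1],-c[2]]]),np.zeros(3),np.zeros(3),d['K'],d['D'])[0].ravel()
E
python3 - <<'E'
from h import *
for n in ('top','side'): 
    d=grab(n,n+'0.png'); print(d['world_from_camera'].round(3).tolist(),d['K'][0,0])
s=bot.read_state();print(s)
E
```

```text
[[-0.022, 0.993, -0.118, 0.485], [-1.0, -0.023, -0.009, -0.041], [-0.012, 0.118, 0.993, 1.262], [0.0, 0.0, 0.0, 1.0]] 606.4154810198688
[[0.845, 0.305, -0.44, 0.312], [-0.535, 0.517, -0.668, -0.521], [0.023, 0.8, 0.6, 0.542], [0.0, 0.0, 0.0, 1.0]] 456.392689068719
{'clock': 0.1, 'joint_pos': array([-1.18388262,  0.3217517 , -0.07008026,  1.45157109,  0.02259892,
        1.37076944, -0.0569069 ]), 'dq': array([ 2.79598985e-04, -4.37049600e-04,  3.69600018e-04, -1.90841554e-03,
       -6.62802115e-06, -4.60209867e-04,  1.32526832e-05]), 'joint_efforts': array([-2.36138840e-04, -4.94879758e+01, -3.84041034e-01, -3.15211165e+01,
        1.30295270e-02,  7.37371825e-03, -4.44547857e-05]), 'tool_pos': array([0.23663965, 0.60492573, 0.25532187]), 'orientation': array([-1.12846301e-04,  1.85320826e-01,  9.82677698e-01, -8.48957167e-04]), 'contact_force': array([-0.38725653, -0.49441441, -0.41446845]), 'ft_torque': array([ 0.03103367, -0.00970864, -0.04488129]), 'gripper_force': 0.0, 'opening': 1.0035632434097987}
```

View pics/top0.png

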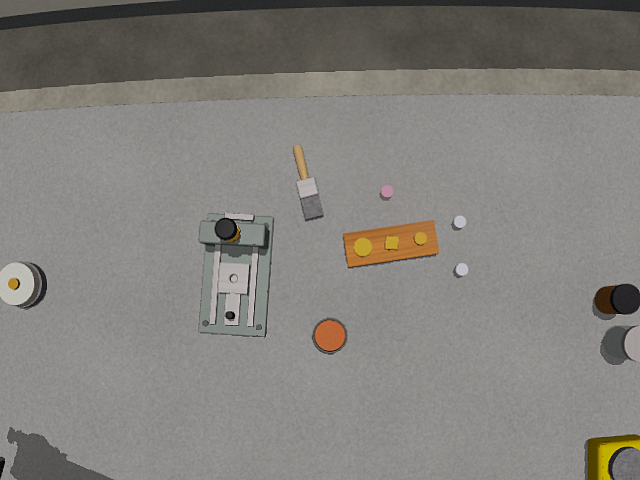

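View pics/side0.png

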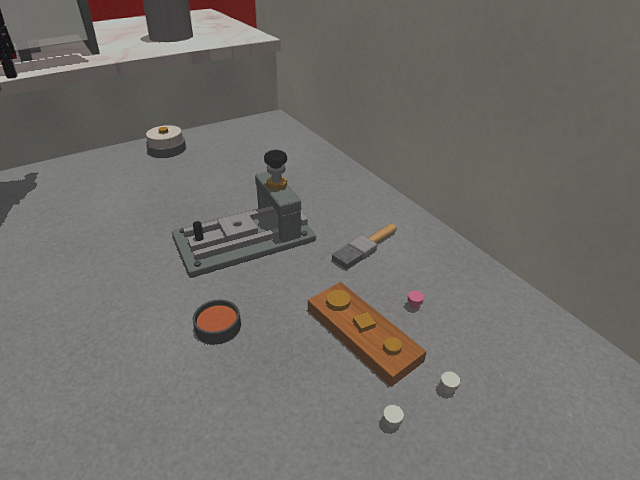

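Candidates in the top view: wide stud (363,247), square stud (392,243), small round stud (420,239), pink one (387,192), and white ones (459,222) and (461,270). I choose (420,239), the small round brass head in the rack. The carriage socket is at (234,279), the post at (230,315) and the knob at (226,229).

```bash
python3 - <<'E'
from h import *
t=load('top'); s=load('side')
f=t['frame']
a=cv2.resize(f[220:265,340:445],None,fx=6,fy=6,interpolation=cv2.INTER_CUBIC)
b=cv2.resize(f[205:340,190:285],None,fx=4.4,fy=4.4,interpolation=cv2.INTER_CUBIC)[:594]
c=np.zeros((594,800,3),np.uint8); c[:270,:630]=a
b2=cv2.resize(f[260:325,205:265],None,fx=4.9,fy=4.9,interpolation=cv2.INTER_CUBIC)[:318]
c[272:272+b2.shape[0],:b2.shape[1]]=b2
b3=cv2.resize(f[208:256,195:275],None,fx=6,fy=6,interpolation=cv2.INTER_CUBIC)
c[272:272+288,310:790]=b3
cv2.imwrite('pics/crop.png',c[:,:,::-1])
for n,u,v,z in (('stud',420,239,.034),('sq',392,243,.034),('wide',363,247,.034),('socket',234,279,.0395),('post',230,315,.0635),('knob',226,229,.168)):
    print(n,at_z(t,u,v,z).round(4),at_depth(t,u,v).round(4))
for n,u,v,z in (('stud',393,345,.034),('socket',237,223,.0395),('post',198,224,.0635),('knob',275,157,.168)):
    print(n,at_z(s,u,v,z).round(4),at_depth(s,u,v).round(4))
E
```

```text
stud [ 0.6272 -0.2134  0.034 ] [ 0.6266 -0.2128  0.0386]
sq [ 0.6203 -0.1558  0.034 ] [ 0.6203 -0.1558  0.0339]
wide [ 0.6135 -0.0964  0.034 ] [ 0.6136 -0.0964  0.0335]
socket [0.5538 0.1668 0.0395] [0.5547 0.1696 0.0229]
post [0.4812 0.1714 0.0635] [0.4812 0.1706 0.0679]
knob [0.6384 0.1594 0.168 ] [0.6383 0.1592 0.1689]
stud [ 0.6285 -0.2156  0.034 ] [ 0.3122 -0.5207  0.5416]
socket [0.5564 0.17   0.0395] [0.5584 0.1757 0.0353]
post [0.4825 0.17   0.0635] [0.4822 0.169  0.0642]
knob [0.6341 0.1501 0.168 ] [0.6335 0.1488 0.1687]
```

View pics/crop.png

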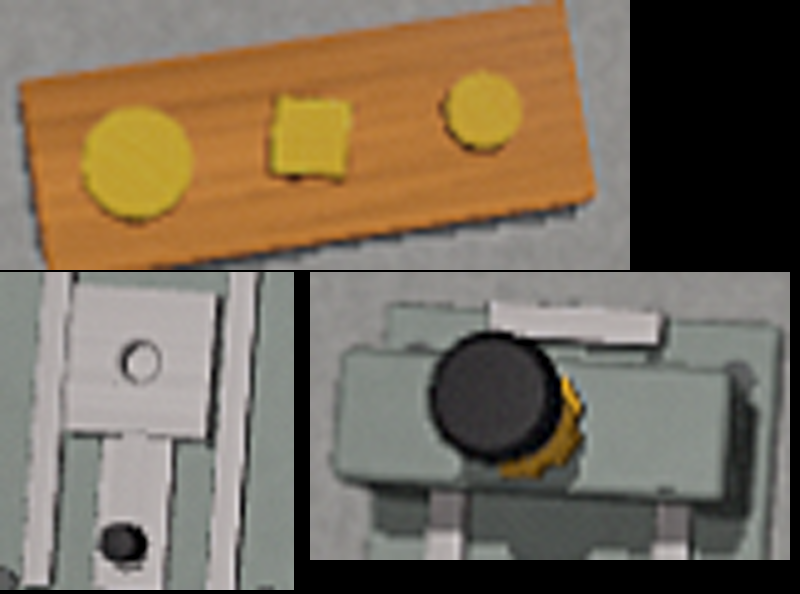

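The crop confirms the choice: a round head about 13 px across at (420.4,238.3), smaller than the wide head and not square. The socket is at (233.8,278.2) and the press yaw is about -0.095 rad. The next script works out the first hover.

```bash
cat >> h.py <<'E'
from scipy.spatial.transform import Rotation as Ro
def plan(P,heading=None):
    """shift in tool axes to world P; turn so tool y lies at heading (rad)"""
    s=bot.read_state(); q=s['orientation']; R=Ro.from_quat([q[1],q[2],q[3],q[0]]).as_matrix()
    h=np.arctan2(R[1,1],R[0,1]); sh=R.T@(np.array(P)-s['tool_pos'])
    print('shift',sh.round(4),'heading',h.round(4),'turn',None if heading is None else round(h-heading,4),'pos',s['tool_pos'].round(4),'f',s['contact_force'].round(2),'t',round(s['clock'],2),'open',round(s['opening'],3))
E
python3 - <<'E'
from h import *
t=load('top')
print(at_z(t,420.4,238.3,.034),at_z(t,233.8,278.2,.0395))
plan([.6285,-.2145,.16],.12)
E
```

```text
[ 0.62859817 -0.21430083  0.034     ] [0.55539199 0.1672044  0.0395    ]
shift [-0.6634 -0.6203  0.0964] heading 1.198 turn 1.078 pos [0.2366 0.6049 0.2553] f [-0.39 -0.49 -0.41] t 0.1 open 1.004
```

Call:
servo_tool(motion=[[0.4, -0.663, -0.62, 0.02, 1.078], [0.4, -0.663, -0.62, 0.02, 1.078], [0.4, -0.663, -0.62, 0.02, 1.078], [0.4, -0.663, -0.62, 0.02, 1.078], [0.4, -0.663, -0.62, 0.02, 1.078], [0.4, -0.663, -0.62, 0.02, 1.078], [0.4, -0.663, -0.62, 0.02, 1.078], [0.4, -0.663, -0.62, 0.02, 1.078], [0.4, -0.663, -0.62, 0.02, 1.078], [0.4, -0.663, -0.62, 0.02, 1.078], [0.4, -0.663, -0.62, 0.02, 1.078], [0.4, -0.663, -0.62, 0.02, 1.078], [0.4, -0.663, -0.62, 0.02, 1.078], [0.4, -0.663, -0.62, 0.02, 1.078], [0.4, -0.663, -0.62, 0.02, 1.078], [0.4, -0.663, -0.62, 0.02, 1.078], [0.4, -0.663, -0.62, 0.05, 1.078], [0.4, -0.663, -0.62, 0.096, 1.078], [0.4, -0.663, -0.62, 0.096, 1.078], [0.4, -0.663, -0.62, 0.096, 1.078]], squeeze=30)

```text
clock: 2.1
tool_pos: [0.6253, -0.2172, 0.1545]
orientation: [-0.003, 0.665, 0.746, -0.004]
contact_force: [-0.4, -0.3, -1.0]
opening: 0.605
gripper_force: 0.0
```

```bash
python3 - <<'E'
from h import *
d=grab('wrist','w1.png'); plan([.6285,-.2145,.10],.12)
print(proj(d,[.6285,-.2145,.034]),d['world_from_camera'].round(3).tolist())
E
```

```text
shift [0.0004 0.0025 0.057 ] heading 0.1166 turn -0.0034 pos [ 0.6264 -0.2151  0.157 ] f [-0.22 -0.11 -0.3 ] t 2.15 open 0.598
[322.95708195 241.54319309] [[0.993, -0.112, -0.024, 0.619], [0.114, 0.95, 0.29, -0.142], [-0.009, -0.291, 0.957, 0.272], [0.0, 0.0, 0.0, 1.0]]
```

View pics/w1.png

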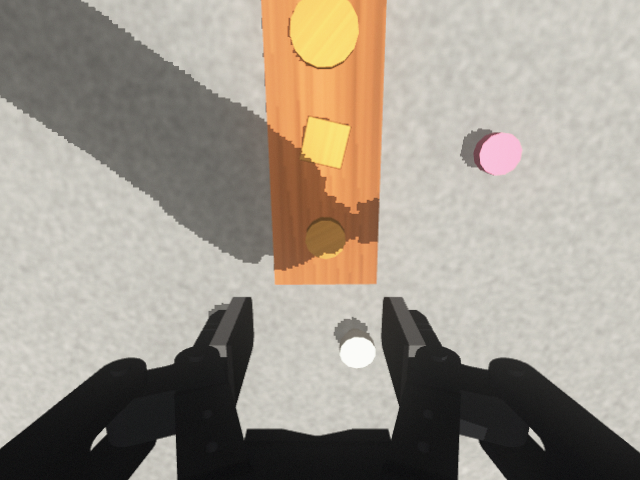

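The wrist view shows the target's round head at (326,238), the square stud at (326,141), the wide stud at (324,30), and pink and white pieces lying off the rack.

```bash
python3 - <<'E'
from h import *
d=load('wrist'); print(at_z(d,326,238,.034),at_depth(d,326,238)); p=at_z(d,326,238,.034)
t=load('top'); print(at_z(t,459,222,.025),at_z(t,461,270,.025))
plan([(p[0]+.6285)/2,(p[1]-.2145)/2,.058],.12)
E
```

```text
[ 0.63014697 -0.21192536  0.034     ] [ 0.63014283 -0.2119003   0.03408591]
[ 0.66175984 -0.29755234  0.025     ] [ 0.56214681 -0.29708017  0.025     ]
shift [0.0015 0.0037 0.099 ] heading 0.1166 turn -0.0034 pos [ 0.6264 -0.2151  0.157 ] f [-0.22 -0.11 -0.3 ] t 2.15 open 0.598
```

Call:
servo_tool(motion=[[0.5, 0.0, 0.003, 0.04, 0], [0.5, 0.0, 0.003, 0.08, 0], [0.5, 0.0, 0.003, 0.1, 0], [0.5, 0.0, 0.003, 0.108, 0], [0.5, 0.0, 0.003, 0.108, 0], [0.5, 0.0, 0.003, 0.108, 0], [0.5, 0.0, 0.003, 0.108, 0], [0.8, 0.0, 0.003, 0.108, 0], [0.8, 0.0, 0.003, 0.108, 0], [0.8, 0.0, 0.003, 0.108, 0], [0.8, 0.0, 0.003, 0.108, 0], [0.8, 0.0, 0.003, 0.108, 0], [0.8, 0.0, 0.003, 0.108, 0]], squeeze=30)

```text
clock: 3.45
tool_pos: [0.6303, -0.2138, 0.0539]
orientation: [-0.001, 0.664, 0.748, -0.0]
contact_force: [-5.7, 1.6, 8.5]
opening: 0.278
gripper_force: 29.0
```

Call:
servo_tool(motion=[[0.9, 0, 0, -0.004, 0], [0.9, 0, 0, -0.008, 0], [0.9, 0, 0, -0.014, 0], [0.9, 0, 0, -0.022, 0], [0.9, 0, 0, -0.032, 0], [0.9, 0, 0, -0.045, 0], [0.9, 0, 0, -0.06, 0], [0.9, 0, 0, -0.085, 0], [0.9, 0, 0, -0.11, 0], [0.9, 0, 0, -0.11, 0], [0.9, 0, 0, -0.11, 0]], squeeze=40)

```text
clock: 4.55
tool_pos: [0.632, -0.2133, 0.1638]
orientation: [0.001, 0.663, 0.748, 0.001]
contact_force: [0.2, -0.1, -1.4]
opening: 0.268
gripper_force: 39.5
```

```bash
python3 - <<'E'
from h import *
d=grab('wrist','w2.png')
w=d['frame'][200:470,170:470]; s=grab('side')
p=proj(s,bot.read_state()['tool_pos']-[0,0,.025]).astype(int); print(p)
c=s['frame'][max(p[1]-40,0):p[1]+50,p[0]-45:p[0]+45]
cv2.imwrite('pics/w2.png',np.hstack([cv2.resize(w,(400,360)),cv2.resize(c,(360,360),interpolation=cv2.INTER_CUBIC)])[:,:,::-1])
plan([.5554,.1675,.15],-.09)
E
```

```text
[401 290]
shift [ 0.3866 -0.0295  0.012 ] heading 0.1202 turn 0.2102 pos [ 0.631  -0.2127  0.1617] f [ 0.69 -0.72  0.07] t 4.65 open 0.275
```

View pics/w2.png

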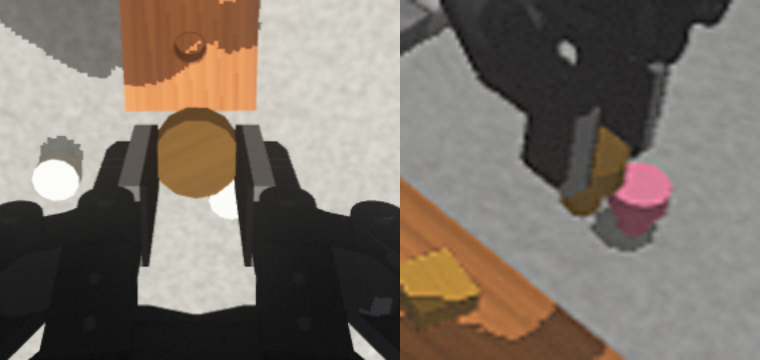

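The stud is held by its head, with the rack hole empty behind it. The head is at crop (197,150), i.e. full-frame (318,312). I'll fit the depth of its top face to get tilt and centre relative to the TCP.

```bash
python3 - <<'E'
from h import *
d=load('wrist'); s=bot.read_state(); P=[]
for v in range(285,345):
    for u in range(285,352):
        z=d['depth'][v,u]
        if z>0: P.append(np.r_[at_depth(d,u,v),u,v])
P=np.array(P); 
med=np.median(P[:,2]); print('med',med)
Q=P[abs(P[:,2]-med)<.006]
Q0=P[(abs(P[:,3]-318)<18)&(abs(P[:,4]-313)<18)]
A=np.c_[Q0[:,:2]-Q0[:,:2].mean(0),np.ones(len(Q0))]; c=np.linalg.lstsq(A,Q0[:,2],rcond=None)[0]
print('slope',c,'resid',np.std(A@c-Q0[:,2]),len(Q0))
# inliers to plane over window
pz=(P[:,:2]-Q0[:,:2].mean(0))@c[:2]+c[2]; I=P[abs(P[:,2]-pz)<.0015]
print('bbox',I.min(0).round(4),I.max(0).round(4)); m=(I.min(0)+I.max(0))/2
print('centre-tcp',(m[:3]-s['tool_pos']).round(4), 'mean',(I[:,:3].mean(0)-s['tool_pos']).round(4))
E
```

```text
med 0.14360202693616766
slope [0.00986289 0.00481598 0.14371367] resid 0.0005501620176892786 1218
bbox [ 6.192e-01 -2.243e-01  1.421e-01  2.850e+02  2.890e+02] [ 6.456e-01 -1.990e-01  1.454e-01  3.510e+02  3.440e+02]
centre-tcp [ 0.0014  0.0011 -0.0179] mean [ 0.0019  0.0013 -0.018 ]
```

Call:
servo_tool(motion=[[0.9, 0.387, -0.03, 0.005, 0.21], [0.9, 0.387, -0.03, 0.005, 0.21], [0.9, 0.387, -0.03, 0.005, 0.21], [0.9, 0.387, -0.03, 0.005, 0.21], [0.9, 0.387, -0.03, 0.005, 0.21], [0.9, 0.387, -0.03, 0.005, 0.21], [0.9, 0.387, -0.03, 0.005, 0.21], [0.9, 0.387, -0.03, 0.005, 0.21], [0.9, 0.387, -0.03, 0.005, 0.21], [0.9, 0.387, -0.03, 0.005, 0.21], [0.9, 0.387, -0.03, 0.005, 0.21], [0.9, 0.387, -0.03, 0.005, 0.21], [0.9, 0.387, -0.03, 0.005, 0.21]])

```text
clock: 5.95
tool_pos: [0.5556, 0.1658, 0.1573]
orientation: [0.0, 0.739, 0.674, -0.0]
contact_force: [0.0, -0.2, -0.4]
opening: 0.268
gripper_force: 39.5
```

```bash
python3 - <<'E'
from h import *
d=grab('wrist'); plan([.5554,.1675,.15],-.09)
p=proj(d,[.5554,.1675,.0395]); print(p)
w=d['frame'][150:370,180:460]
cv2.imwrite('pics/w3.png',cv2.resize(w,None,fx=2.7,fy=2.7,interpolation=cv2.INTER_CUBIC)[:,:,::-1])
E
```

```text
shift [ 0.0013 -0.0003  0.0073] heading -0.0922 turn -0.0022 pos [0.5556 0.1662 0.1573] f [-0.36  0.27 -1.09] t 6.0 open 0.271
[315.4890165  244.11271089]
```

View pics/w3.png

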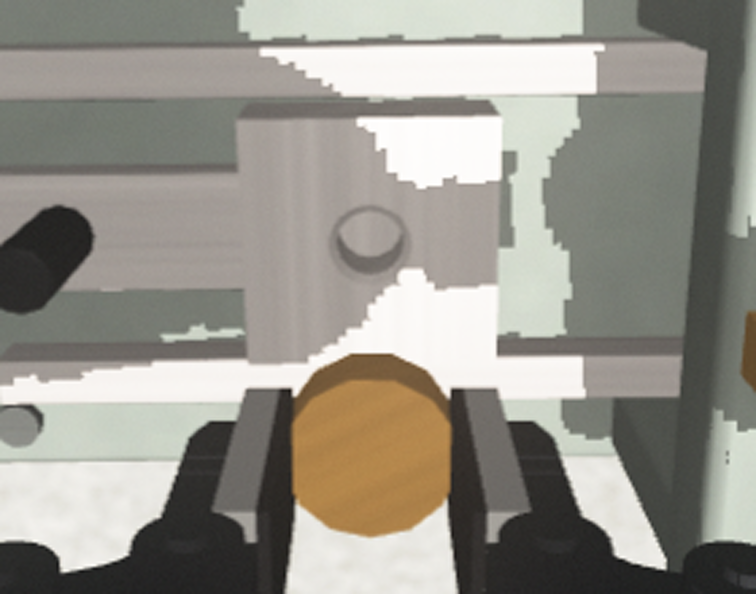

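The socket rim centre is at crop (370,241) → full (317.0,239.3). The held head's top face is centred at crop (372,457.5) → full (317.8,319.4). The carriage is free.

```bash
python3 - <<'E'
from h import *
d=load('wrist'); s=bot.read_state()
so=at_z(d,317,239.3,.0395); he=at_z(d,317.8,319.4,s['tool_pos'][2]-.018); print(so,he,at_depth(d,317.8,319.4),so-he, he-s['tool_pos'])
# block edges for yaw check
t=load('top');print(at_depth(d,390,220))
plan(s['tool_pos']+np.r_[(so-he)[:2],0])
E
```

```text
[0.55664748 0.17058116 0.0395    ] [0.55672678 0.16798297 0.13933835] [0.55663592 0.16695778 0.13742449] [-7.92979174e-05  2.59819136e-03 -9.98383490e-02] [ 0.00113287  0.00182461 -0.018     ]
[0.60709829 0.1724966  0.01524346]
shift [ 0.0026 -0.0003 -0.    ] heading -0.0922 turn None pos [0.5556 0.1662 0.1573] f [-0.36  0.27 -1.09] t 6.0 open 0.271
```

Call:
servo_tool(motion=[[0.9, 0.003, 0, 0.03, 0], [0.9, 0.003, 0, 0.055, 0], [0.9, 0.003, 0, 0.065, 0], [0.9, 0.003, 0, 0.07, 0], [0.9, 0.003, 0, 0.073, 0], [0.9, 0.003, 0, 0.075, 0], [0.9, 0.003, 0, 0.075, 0], [0.9, 0.003, 0, 0.075, 0]])

```text
clock: 6.8
tool_pos: [0.5558, 0.1705, 0.0829]
orientation: [0.0, 0.738, 0.675, 0.0]
contact_force: [-2.4, 0.8, -1.0]
opening: 0.27
gripper_force: 39.7
```

Call:
servo_tool(motion=[[0.9, 0, 0, 0.001, 0], [0.9, 0, 0, 0.002, 0], [0.9, 0, 0, 0.003, 0], [0.9, 0, 0, 0.003, 0], [0.9, 0, 0, 0.003, 0]])

```text
clock: 7.3
tool_pos: [0.556, 0.1703, 0.0794]
orientation: [0.0, 0.738, 0.675, 0.0]
contact_force: [0.9, -1.4, 0.2]
opening: 0.268
gripper_force: 39.6
```

Call:
servo_tool(motion=[[0.9, 0, 0, 0.0015, 0], [0.9, 0, 0, 0.003, 0], [0.9, 0, 0, 0.0045, 0], [0.9, 0, 0, 0.006, 0], [0.9, 0, 0, 0.007, 0], [0.9, 0, 0, 0.007, 0], [0.9, 0, 0, 0.007, 0]])

```text
clock: 8.0
tool_pos: [0.5557, 0.1703, 0.0722]
orientation: [0.0, 0.738, 0.675, 0.0]
contact_force: [0.9, -1.5, -1.5]
opening: 0.267
gripper_force: 39.5
```

Call:
servo_tool(motion=[[0.9, 0, 0, 0.001, 0], [0.9, 0, 0, 0.002, 0], [0.9, 0, 0, 0.002, 0]])

```text
clock: 8.3
tool_pos: [0.5557, 0.1702, 0.0703]
orientation: [0.0, 0.738, 0.675, 0.0]
contact_force: [1.0, -2.9, 0.2]
opening: 0.27
gripper_force: 39.7
```

Call:
servo_tool(motion=[[0.9, 0, 0, 0.0005, 0], [0.9, 0, 0, 0.001, 0], [0.9, 0, 0, 0.001, 0]])

```text
clock: 8.6
tool_pos: [0.5557, 0.1702, 0.0697]
orientation: [0.0, 0.738, 0.675, 0.0]
contact_force: [-0.0, -3.5, 4.9]
opening: 0.271
gripper_force: 40.0
```

The force rose at TCP 0.0697, which is where the head should seat. I'll open, rise and check.

Call:
servo_tool(motion=[[0.6, 0, 0, 0, 0], [0.45, 0, 0, 0, 0], [0.45, 0, 0, 0, 0], [0.45, 0, 0, 0, 0], [0.45, 0, 0, -0.02, 0], [0.45, 0, 0, -0.05, 0], [0.45, 0, 0, -0.09, 0], [0.45, 0, 0, -0.09, 0], [0.45, 0, 0, -0.09, 0]])

```text
clock: 9.5
tool_pos: [0.5561, 0.171, 0.1603]
orientation: [0.0, 0.738, 0.675, 0.001]
contact_force: [-0.7, -0.6, -0.4]
opening: 0.553
gripper_force: 0.0
```

```bash
python3 - <<'E'
from h import *
d=grab('wrist'); s=grab('side')
w=d['frame'][150:370,150:480]
c=s['frame'][180:270,170:320]
cv2.imwrite('pics/w4.png',np.vstack([cv2.resize(w,(450,300)),cv2.resize(c,(450,270),interpolation=cv2.INTER_CUBIC)])[:,:,::-1])
for v in range(215,262,6): print([round(float(at_depth(d,u,v)[2])*1000,1) for u in range(270,370,10)])
plan([.47,.171,.16],-.09)
E
```

```text
[38.7, 39.8, 39.1, 39.1, 39.4, 39.3, 40.8, 40.5, 39.8, 39.1]
[39.8, 39.9, 39.3, 38.7, 40.5, 39.7, 38.7, 39.2, 40.3, 39.5]
[38.3, 39.9, 39.3, 39.7, 40.0, 39.5, 278.1, 39.3, 39.2, 39.9]
[41.3, 40.0, 39.1, 38.8, 49.6, 49.7, 43.3, 39.4, 40.0, 39.4]
[39.5, 39.4, 39.2, 47.9, 50.3, 50.3, 49.0, 39.4, 40.0, 39.3]
[39.1, 39.7, 40.0, 48.8, 48.7, 48.5, 47.8, 38.9, 40.6, 40.0]
[27.8, 40.4, 39.3, 49.3, 50.6, 49.7, 50.1, 40.9, 40.0, 39.4]
[28.6, 39.5, 39.8, 49.8, 50.0, 50.1, 48.9, 40.2, 39.8, 39.7]
shift [-0.0071 -0.0845 -0.0016] heading -0.0897 turn 0.0003 pos [0.5548 0.1705 0.1583] f [ 0.39 -0.38 -0.27] t 9.6 open 0.546
```

View pics/w4.png

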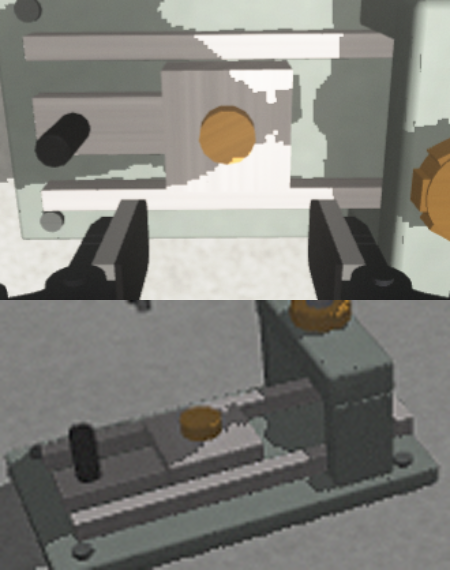

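The stud is seated: head top at about 49.7 mm, block at 39.5 mm. Next I go behind the post with the fingers shut.

Call:
servo_tool(motion=[[1, 0, -0.05, 0, 0], [1, 0, -0.1, 0, 0], [1, 0, -0.107, 0, 0], [1, 0, -0.107, 0, 0], [1, 0, -0.107, 0.04, 0], [1, 0, -0.107, 0.08, 0], [1, 0, -0.107, 0.092, 0], [1, 0, -0.107, 0.092, 0], [1, 0, -0.107, 0.092, 0]])

```text
clock: 10.5
tool_pos: [0.4505, 0.18, 0.0683]
orientation: [0.001, 0.738, 0.674, 0.001]
contact_force: [0.6, -0.3, -0.3]
opening: 0.003
gripper_force: 0.0
```

Call:
servo_tool(motion=[[1, 0, 0.005, 0, 0], [1, 0, 0.01, 0, 0], [1, 0, 0.015, 0, 0], [1, 0, 0.02, 0, 0], [1, 0, 0.025, 0, 0], [1, 0, 0.03, 0, 0], [1, 0, 0.03, 0, 0]])

```text
clock: 11.2
tool_pos: [0.4799, 0.1771, 0.0674]
orientation: [0.001, 0.738, 0.674, 0.0]
contact_force: [-0.1, -0.4, -0.0]
opening: -0.001
gripper_force: 0.0
```

```bash
cat >> h.py <<'E'
def head(n='side'):
    d=grab(n); u0,v0,u1,v1=(170,180,320,270) if n=='side' else (200,240,270,320)
    f=d['frame'].astype(int); m=(f[...,0]-f[...,2]>50); m[:v0]=0;m[v1:]=0;m[:,:u0]=0;m[:,u1:]=0
    k,l,st,c=cv2.connectedComponentsWithStats(m.astype(np.uint8))
    for i in range(1,k):
        if st[i,4]>15: print(n,st[i],c[i].round(1),at_z(d,*c[i],.047).round(4))
E
python3 - <<'E'
from h import *
import h
head('side');head('top')
s=bot.read_state();print(s['contact_force'])
E
```

```text
side [268 180  19   6  50] [277.  182.3] [0.6877 0.2579 0.047 ]
side [240 213  14   8  86] [246.6 216.3] [0.5776 0.1711 0.047 ]
top [226 262  13  13 126] [232.5 267.6] [0.5765 0.1684 0.047 ]
[ 0.62123933 -0.01095079  0.1279928 ]
```

Call:
servo_tool(motion=[[1, 0, 0.008, 0, 0], [1, 0, 0.016, 0, 0], [1, 0, 0.024, 0, 0], [1, 0, 0.032, 0, 0], [1, 0, 0.04, 0, 0], [1, 0, 0.046, 0, 0], [1, 0, 0.05, 0, 0], [1, 0, 0.05, 0, 0]])

```text
clock: 12.1
tool_pos: [0.5298, 0.1727, 0.0675]
orientation: [0.001, 0.738, 0.674, 0.001]
contact_force: [-1.3, 0.4, -0.3]
opening: 0.001
gripper_force: 0.0
```

Call:
servo_tool(motion=[[1, 0, 0.002, 0, 0], [1, 0, 0.004, 0, 0], [1, 0, 0.004, 0, 0]])

```text
clock: 12.4
tool_pos: [0.533, 0.1724, 0.0675]
orientation: [0.0, 0.738, 0.675, 0.0]
contact_force: [-0.5, 0.2, -0.4]
opening: -0.002
gripper_force: 0.5
```

Call:
servo_tool(motion=[[1, 0, 0.0015, 0, 0], [1, 0, 0.003, 0, 0], [1, 0, 0.003, 0, 0]])

```text
clock: 12.7
tool_pos: [0.536, 0.1722, 0.0675]
orientation: [0.0, 0.738, 0.675, 0.0]
contact_force: [-1.2, 0.0, 0.8]
opening: 0.001
gripper_force: 0.7
```

Call:
servo_tool(motion=[[1, 0, 0.0015, 0, 0], [1, 0, 0.003, 0, 0], [1, 0, 0.003, 0, 0]])

```text
clock: 13.0
tool_pos: [0.539, 0.172, 0.0674]
orientation: [0.0, 0.738, 0.675, 0.0]
contact_force: [-1.5, -0.3, 1.8]
opening: 0.004
gripper_force: 0.6
```

Call:
servo_tool(motion=[[1, 0, 0.001, 0, 0], [1, 0, 0.002, 0, 0], [1, 0, 0.002, 0, 0]])

```text
clock: 13.3
tool_pos: [0.5409, 0.1718, 0.0674]
orientation: [0.0, 0.738, 0.675, 0.0]
contact_force: [-1.7, 0.6, 0.8]
opening: 0.0
gripper_force: 0.7
```

Call:
servo_tool(motion=[[1, 0, 0.001, 0, 0], [1, 0, 0.002, 0, 0], [1, 0, 0.002, 0, 0]])

```text
clock: 13.6
tool_pos: [0.5428, 0.1717, 0.0674]
orientation: [0.0, 0.738, 0.675, 0.0]
contact_force: [-1.3, -0.5, 0.4]
opening: -0.002
gripper_force: 0.7
```

Call:
servo_tool(motion=[[1, 0, 0.001, 0, 0], [1, 0, 0.002, 0, 0], [1, 0, 0.002, 0, 0]])

```text
clock: 13.9
tool_pos: [0.5441, 0.1716, 0.0673]
orientation: [-0.001, 0.738, 0.675, -0.0]
contact_force: [-4.8, -0.1, 3.4]
opening: 0.005
gripper_force: 2.4
```

Call:
servo_tool(motion=[[1, 0, 0.001, 0, 0], [1, 0, 0.002, 0, 0], [1, 0, 0.002, 0, 0]])

```text
clock: 14.2
tool_pos: [0.5443, 0.1716, 0.0672]
orientation: [-0.002, 0.738, 0.675, -0.002]
contact_force: [-9.9, 0.3, 8.5]
opening: 0.005
gripper_force: 5.1
```

The carriage is at its hard end (10 N). I'll retreat, rise and move over the knob.

Call:
servo_tool(motion=[[1, 0, -0.012, 0, 0], [1, 0, -0.02, 0, 0], [1, 0, -0.02, 0, 0], [1, 0, -0.02, -0.05, 0], [1, 0, -0.02, -0.1, 0], [1, 0, -0.02, -0.15, 0], [1, 0, -0.02, -0.18, 0], [1, 0, -0.02, -0.18, 0], [1, 0, 0.03, -0.18, 0], [1, 0, 0.07, -0.18, 0], [1, 0, 0.094, -0.18, 0], [1, 0, 0.094, -0.18, 0], [1, 0, 0.094, -0.18, 0], [1, 0, 0.094, -0.18, 0]])

```text
clock: 15.6
tool_pos: [0.6393, 0.1631, 0.2467]
orientation: [-0.0, 0.738, 0.675, -0.0]
contact_force: [-0.2, -0.1, -0.0]
opening: 0.002
gripper_force: 0.0
```

```bash
python3 - <<'E'
from h import *
d=grab('wrist')
p=proj(d,[.638,.163,.168]); print(p)
cv2.imwrite('pics/w5.png',d['frame'][:,:,::-1])
plan([.638,.163,.20],-.09); s=bot.read_state(); print('tip',proj(d,s['tool_pos']-[0,0,.025]))
head('side')
E
```

```text
[313.68192034 268.86404461]
shift [-0.0004 -0.0012  0.0471] heading -0.0893 turn 0.0007 pos [0.6393 0.1632 0.2471] f [-0.32 -0.29  0.4 ] t 15.65 open 0.001
tip [315.52815015 315.94809297]
side [268 180  18   6  45] [276.7 182.2] [0.6874 0.2588 0.047 ]
```

View pics/w5.png

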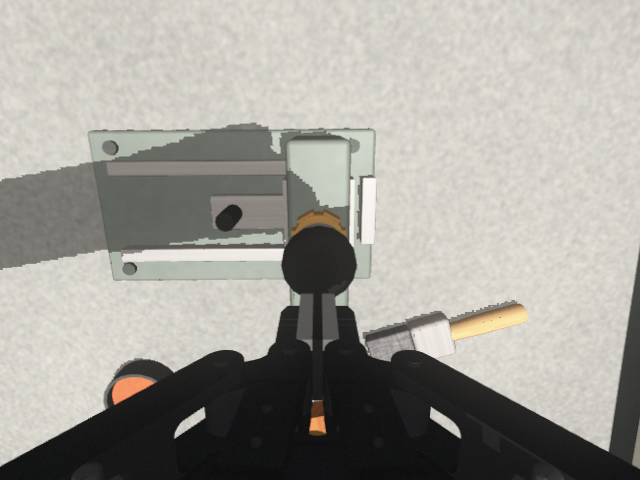

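The knob top is centred at about (319,260) px, the post at (229,217), and the carriage is fully under the bridge. I'll shift slightly toward the knob centre and descend.

Call:
servo_tool(motion=[[1, 0.0025, 0.0005, 0.03, 0], [1, 0.0025, 0.0005, 0.045, 0], [1, 0.0025, 0.0005, 0.05, 0], [1, 0.0025, 0.0005, 0.051, 0], [1, 0.0025, 0.0005, 0.051, 0]])

```text
clock: 16.2
tool_pos: [0.6412, 0.1652, 0.1971]
orientation: [0.0, 0.738, 0.675, 0.0]
contact_force: [0.4, -0.2, -0.3]
opening: -0.003
gripper_force: 0.0
```

Call:
servo_tool(motion=[[1, 0, 0, 0.002, 0], [1, 0, 0, 0.004, 0], [1, 0, 0, 0.006, 0], [1, 0, 0, 0.007, 0], [1, 0, 0, 0.007, 0]])

```text
clock: 16.7
tool_pos: [0.6414, 0.1652, 0.1897]
orientation: [0.0, 0.738, 0.675, 0.001]
contact_force: [0.8, 0.0, 2.3]
opening: -0.0
gripper_force: 1.1
```

Call:
servo_tool(motion=[[1, 0, 0, 0.002, 0], [1, 0, 0, 0.004, 0], [1, 0, 0, 0.006, 0], [1, 0, 0, 0.008, 0], [1, 0, 0, 0.01, 0], [1, 0, 0, 0.01, 0]])

```text
clock: 17.3
tool_pos: [0.6413, 0.1652, 0.1793]
orientation: [0.0, 0.738, 0.675, 0.0]
contact_force: [2.7, 0.2, 3.4]
opening: 0.0
gripper_force: 1.7
```

Call:
servo_tool(motion=[[1, 0, 0, 0.0005, 0], [1, 0, 0, 0.001, 0], [1, 0, 0, 0.001, 0]])

```text
clock: 17.6
tool_pos: [0.6413, 0.1652, 0.1785]
orientation: [0.0, 0.738, 0.675, 0.0]
contact_force: [3.6, 0.0, 3.1]
opening: -0.002
gripper_force: 1.8
```

Call:
servo_tool(motion=[[1, 0, 0, 0.0005, 0], [1, 0, 0, 0.001, 0], [1, 0, 0, 0.001, 0]])

```text
clock: 17.9
tool_pos: [0.6413, 0.1652, 0.1779]
orientation: [0.0, 0.738, 0.675, 0.0]
contact_force: [2.2, 0.2, 6.6]
opening: 0.005
gripper_force: 2.9
```

Call:
servo_tool(motion=[[1, 0, 0, 0.0005, 0], [1, 0, 0, 0.0005, 0]])

```text
clock: 18.1
tool_pos: [0.6413, 0.1652, 0.1775]
orientation: [0.0, 0.738, 0.675, 0.0]
contact_force: [2.1, 0.1, 6.2]
opening: -0.0
gripper_force: 3.0
```

Call:
servo_tool(motion=[[1, 0, 0, 0.0005, 0], [1, 0, 0, 0.0005, 0]])

```text
clock: 18.3
tool_pos: [0.6413, 0.1652, 0.177]
orientation: [0.0, 0.738, 0.675, 0.0]
contact_force: [1.8, -0.6, 4.5]
opening: -0.003
gripper_force: 3.0
```

Call:
servo_tool(motion=[[1, 0, 0, 0.0005, 0], [1, 0, 0, 0.0005, 0]])

```text
clock: 18.5
tool_pos: [0.6413, 0.1653, 0.1766]
orientation: [0.0, 0.738, 0.675, 0.001]
contact_force: [2.7, -0.8, 7.1]
opening: 0.001
gripper_force: 3.1
```

Call:
servo_tool(motion=[[1, 0, 0, 0.0005, 0], [1, 0, 0, 0.0005, 0]])

```text
clock: 18.7
tool_pos: [0.6413, 0.1653, 0.1761]
orientation: [0.0, 0.738, 0.675, 0.001]
contact_force: [2.3, -0.3, 5.7]
opening: 0.0
gripper_force: 3.1
```

Call:
servo_tool(motion=[[1, 0, 0, 0.0005, 0], [1, 0, 0, 0.0005, 0]])

```text
clock: 18.9
tool_pos: [0.6413, 0.1652, 0.1756]
orientation: [0.0, 0.738, 0.675, 0.0]
contact_force: [2.8, -0.2, 6.0]
opening: -0.0
gripper_force: 3.2
```

Call:
servo_tool(motion=[[1, 0, 0, 0.0005, 0], [1, 0, 0, 0.0005, 0]])

```text
clock: 19.1
tool_pos: [0.6413, 0.1653, 0.1751]
orientation: [0.0, 0.738, 0.675, 0.001]
contact_force: [1.5, -0.1, 6.4]
opening: 0.003
gripper_force: 3.3
```

Call:
servo_tool(motion=[[1, 0, 0, 0.0005, 0], [1, 0, 0, 0.0005, 0]])

```text
clock: 19.3
tool_pos: [0.6413, 0.1652, 0.1747]
orientation: [0.0, 0.738, 0.675, 0.001]
contact_force: [1.8, -0.3, 6.5]
opening: -0.001
gripper_force: 3.3
```

Call:
servo_tool(motion=[[1, 0, 0, 0.0005, 0], [1, 0, 0, 0.0005, 0]])

```text
clock: 19.5
tool_pos: [0.6413, 0.1653, 0.1742]
orientation: [0.0, 0.738, 0.675, 0.001]
contact_force: [2.7, -0.7, 6.4]
opening: 0.001
gripper_force: 3.4
```

Call:
servo_tool(motion=[[1, 0, 0, 0.0005, 0], [1, 0, 0, 0.0005, 0]])

```text
clock: 19.7
tool_pos: [0.6413, 0.1652, 0.1737]
orientation: [0.0, 0.738, 0.675, 0.001]
contact_force: [2.3, 0.3, 6.6]
opening: 0.001
gripper_force: 3.5
```

Call:
servo_tool(motion=[[1, 0, 0, 0.0005, 0], [1, 0, 0, 0.0005, 0]])

```text
clock: 19.9
tool_pos: [0.6413, 0.1652, 0.1733]
orientation: [0.0, 0.738, 0.675, 0.001]
contact_force: [1.3, -0.5, 7.0]
opening: -0.003
gripper_force: 3.5
```

Call:
servo_tool(motion=[[1, 0, 0, 0.0005, 0], [1, 0, 0, 0.0005, 0]])

```text
clock: 20.1
tool_pos: [0.6413, 0.1652, 0.1728]
orientation: [0.0, 0.738, 0.675, 0.001]
contact_force: [1.8, 0.6, 7.0]
opening: 0.0
gripper_force: 3.6
```

Call:
servo_tool(motion=[[1, 0, 0, 0.0005, 0], [1, 0, 0, 0.0005, 0]])

```text
clock: 20.3
tool_pos: [0.6413, 0.1652, 0.1723]
orientation: [0.0, 0.738, 0.675, 0.001]
contact_force: [3.6, -0.3, 7.4]
opening: -0.0
gripper_force: 3.7
```

Call:
servo_tool(motion=[[1, 0, 0, 0.0005, 0], [1, 0, 0, 0.0005, 0]])

```text
clock: 20.5
tool_pos: [0.6413, 0.1653, 0.1718]
orientation: [0.0, 0.738, 0.675, 0.001]
contact_force: [2.4, -0.1, 8.0]
opening: 0.001
gripper_force: 3.7
```

Call:
servo_tool(motion=[[1, 0, 0, 0.0005, 0], [1, 0, 0, 0.0005, 0]])

```text
clock: 20.7
tool_pos: [0.6413, 0.1652, 0.1718]
orientation: [0.0, 0.738, 0.675, 0.001]
contact_force: [1.3, -0.8, 8.8]
opening: -0.004
gripper_force: 4.6
```

Call:
servo_tool(motion=[[1, 0, 0, 0.0005, 0], [1, 0, 0, 0.0005, 0]])

```text
clock: 20.9
tool_pos: [0.6413, 0.1653, 0.1718]
orientation: [0.0, 0.738, 0.675, 0.001]
contact_force: [-0.4, -0.7, 11.0]
opening: 0.003
gripper_force: 5.7
```

That is the stop, at TCP 0.1718. Stiffness is about 4.5 N/mm, so I'll bring the force up to about 17 N.

Call:
servo_tool(motion=[[1, 0, 0, 0.0005, 0], [1, 0, 0, 0.001, 0], [1, 0, 0, 0.001, 0]])

```text
clock: 21.2
tool_pos: [0.6414, 0.1652, 0.1718]
orientation: [-0.0, 0.738, 0.675, 0.001]
contact_force: [-2.3, -1.5, 15.2]
opening: 0.004
gripper_force: 7.8
```

Call:
servo_tool(motion=[[1, 0, 0, 0.0004, 0], [1, 0, 0, 0.0004, 0], [1, 0, 0, 0.0004, 0]])

```text
clock: 21.5
tool_pos: [0.6414, 0.1652, 0.1717]
orientation: [-0.0, 0.738, 0.675, 0.001]
contact_force: [-2.8, -0.6, 17.5]
opening: -0.003
gripper_force: 8.6
```

Call:
servo_tool(motion=[[1, 0, 0, 0, 0], [1, 0, 0, 0, 0], [1, 0, 0, 0, 0], [1, 0, 0, 0, 0], [1, 0, 0, 0, 0], [1, 0, 0, 0, 0], [1, 0, 0, 0, 0], [1, 0, 0, 0, 0], [1, 0, 0, 0, 0], [1, 0, 0, 0, 0], [1, 0, 0, 0, 0], [1, 0, 0, 0, 0], [1, 0, 0, 0, 0], [1, 0, 0, 0, 0], [1, 0, 0, 0, 0]])

```text
clock: 23.0
tool_pos: [0.6414, 0.1652, 0.1717]
orientation: [-0.0, 0.738, 0.675, 0.001]
contact_force: [-1.5, -0.7, 17.2]
opening: 0.003
gripper_force: 8.6
```

Call:
servo_tool(motion=[[1, 0, 0, -0.001, 0], [1, 0, 0, -0.003, 0], [1, 0, 0, -0.006, 0], [1, 0, 0, -0.01, 0], [1, 0, 0, -0.014, 0], [1, 0, 0, -0.018, 0], [1, 0, 0, -0.022, 0], [1, 0, 0, -0.026, 0], [1, 0, 0, -0.04, 0], [1, 0, 0, -0.07, 0], [1, 0, 0, -0.1, 0], [1, 0, -0.04, -0.12, 0], [1, 0, -0.08, -0.12, 0], [1, 0, -0.11, -0.12, 0], [1, 0, -0.11, -0.12, 0], [1, 0, -0.11, -0.12, 0]])

```text
clock: 24.6
tool_pos: [0.5309, 0.1754, 0.289]
orientation: [-0.0, 0.738, 0.675, 0.0]
contact_force: [0.0, 0.4, 0.2]
opening: -0.003
gripper_force: 0.0
```

```bash
python3 - <<'E'
from h import *
s=grab('side'); w=grab('wrist')
a=cv2.resize(s['frame'][130:280,160:330],(510,450),interpolation=cv2.INTER_CUBIC)
b=cv2.resize(w['frame'],(290,218)); c=np.zeros((450,800,3),np.uint8); c[:,:510]=a; c[:218,510:]=b
cv2.imwrite('pics/f.png',c[:,:,::-1])
t=grab('top')
for n,d,u,v in(('side',s,275,155),('top',t,226,229)): print(n,at_depth(d,u,v))
plan([.5,.17,.3])
E
```

```text
side [0.63666573 0.15503319 0.16916742]
top [0.63787311 0.15863929 0.17196447]
shift [-0.0076 -0.0316 -0.0115] heading -0.0911 turn None pos [0.5322 0.1747 0.2885] f [-0.14 -0.28 -0.29] t 24.75 open 0.001
```

View pics/f.png

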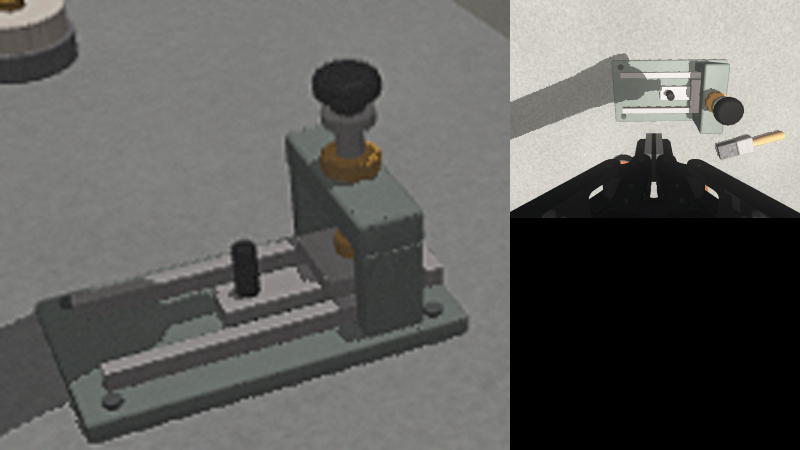

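The ram is fully up with the knob at crop (347,80). The stud sits under the bridge at crop (345,243) with the carriage fully in, and nothing is touching the robot. I'm handing the job in.

```bash
python3 -c "
from h import *
print(bot.close_job())"
```

```text
the job is handed in; nothing more can be done
None
```

Job handed in: the small round-headed stud is seated flush in the carriage, fully in under the ram, which I pressed to its stop, held at about 17 N for 1.5 s (never reading over 17.5 N) and let back up, at 24.8 s on the clock.

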